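# Ready the portion scale with its tub

### The job

Get the bench scale ready for portioning: with nothing on its weighing plate, press the round key to switch it on and then the square key to set the unit, one key at a time and fully down. Then take the steel tub that was left draining upside down, turn it the right way up, set it gently on the middle of the weighing plate and let go. Last, press the long bar key fully down to zero the scale, leaving the tub standing there and the other things on the worktop where they are.

Things in the scene. Friction and masses are not known exactly. Their poses are not given: they have to be found in the camera images.
- scale: low grey bench scale, 270 (x) x 235 (y) x 54 mm high, standing fast on the worktop; origin at the centre of its underside. Its -x side (towards the robot) is the flat white key panel, 40 mm above the worktop, with a row of three keys 68 mm apart, in any order; behind the row a dark display strip, behind that the steel weighing plate
- plate (a point): centre of the top face of the weighing plate, which is flat, 150 (x) x 200 (y) mm, 54 mm above the worktop, 14 mm above the key panel; axes as the scale's
- tub: open rectangular steel tub, 84 (its x) x 52 (its y) x 56 (its z) mm outside, 3 mm walls and floor, about 0.18 kg; origin at the centre of the outside of its closed floor, z axis pointing out through the open side. It starts upside down on the worktop (z axis down), its length lying across the line from the robot to it (within about 25 degrees)
- tub_middle (a point): centre of the tub, 28 mm from the outside of its floor along its z axis
- round_key_top (a point): middle of the top of the round key (power), 30 mm across; at rest 12 mm above the key panel, 52 mm above the worktop
- round_key (a joint): how far the round key is pressed: 0 up, 0.006 m fully down; a spring brings it back, about 5 N fully down
- square_key_top (a point): middle of the top of the square key (unit), 27 x 27 mm; at rest 12 mm above the key panel, 52 mm above the worktop
- square_key (a joint): how far the square key is pressed: 0 up, 0.006 m fully down; a spring brings it back, about 5 N fully down
- bar_key_top (a point): middle of the top of the long bar key (zero), 18 x 52 mm, its length across the scale; at rest 12 mm above the key panel, 52 mm above the worktop
- bar_key (a joint): how far the bar key is pressed: 0 up, 0.006 m fully down; a spring brings it back, about 5 N fully down
- ramekin: bystander: white round dish, 69 mm wide, 38 mm high; origin at the centre of its underside
- salt: bystander: clear salt shaker with a grey cap, 44 mm wide, 90 mm high; origin at the centre of its underside
- mill: bystander: brown wooden pepper mill, 58 mm wide, 150 mm high; origin at the centre of its underside
- tin: bystander: small food tin, 58 mm wide, 72 mm high; origin at the centre of its underside

How it is judged:
By the outcome, as a careful person would: the job done as asked, in the order asked, and still so for the second after the job is handed in, with the robot touching nothing.
It also fails if it takes over 72 s, if anything falls off the work surface, if the arm or the gripper's body presses on something with over 40 N, if the wrist force passes 120 N, or if a joint passes its speed limit or range.

### The arm

A 7-joint arm with a two-finger parallel gripper is mounted at the origin on a cart in front of the work surface, level with it; the furniture and walls round the work are solid. World frame = base frame: x ahead of the robot, y to its left, z up, the work surface at z = 0. Lengths are in m, angles in degrees, forces in N, time in s.
With the tool pointing down it reaches from about 0.425 to 0.875 m from the base axis. Payload 4.7 kg.
Tool frame: the origin (TCP) lies midway between the tips of the shut fingers; the grasp point (between the pads) lies 19 mm behind it; z points along the fingers, y is the direction in which the jaws open and shut (so a half turn about z gives the same grasp; the last joint's range is limited). The gripper opens to 87 mm and grips with 3 to 60 N. Pads are 19 mm wide; open, the fingers measure 117 mm over their backs; the gripper's body (75 mm by 190 mm) begins 51 mm behind the grasp point.
Start: joints at [-76.541, 18.392, -4.016, 83.108, 1.295, 78.541, -3.26], TCP at [0.142, 0.634, 0.223] pointing down, gripper open.
Joint ranges: [-163.93, 163.93], [-17.29, 119.83], [-79.2, 71.16], [3.27, 140.29], [-89.18, 269.18], [5.43, 117.66], [-154.24, 154.24]. Speed limits (degrees/s): [147.25, 147.25, 180, 180, 180, 180, 180].

### API

Orientations are given as [roll, pitch, yaw] about the fixed x, y, z axes, in that order (R = Rz(yaw) Ry(pitch) Rx(roll)).
In Python, from cell import env gives the robot as it stands. The module is installed in compiled form; this text tells all that it offers.
- The arm moves only by the tool servo_tool, never from a script. Its argument "plan" is a list of rows, each a list of 3 entries, a list of its own where there are three numbers: the opening, from 0 (shut) to 1 (fully open), then the shift along the tool's x, y, z in cm, then the turn, a rotation vector about the tool's x, y, z in degrees. A call has 1 to 20 rows; each row shifts and turns the pose as measured when the row begins, along the tool's axes as they then stand; what a row does not reach is not made up. A row lasts 1/12 s, in which the tool goes at most 41.7 mm and 7.16 degrees, less where a joint would pass 70% of its speed; a pose out of reach is approached as far as the arm can. A call is refused whole if a number of a shift passes 4.17 or a number of a turn 7.16, either way. A call with a gripper value outside its range is refused whole. The fingers move at their own pace and stop on an object; "force" is the grip in N (left out, the last holds). Time passes only in rows, so rows that do not move let the fingers close. It gives the time, the measured TCP pose, the force and the opening at its end, in the units of the state.
- env.get_obs(): the state, without advancing time (a new reading comes with each control period).
- env.read_camera(name): name is "scene" or "top" or "wrist"; returns a dict with "image" (384x512x3 uint8, blue, green, red), "fx", "fy", "cx", "cy" (pixels), "rvec" (rotation vector, rad) and "tvec" (3), from world to camera coordinates, as OpenCV has them; the wrist camera has in their place "T_tool_cam" (4x4, takes a point from camera to tool coordinates, whose origin is the TCP and whose axes are the flange's). Camera axes: x right, y down, z forward; pixel columns grow to the right and rows downward; lengths in m; the calibration is good to about 2 mm. A picture is of the moment at which its call begins: read the wrist's pose just before it. There is no depth.
- env.sign_off(): hands the job in, once; it reports no verdict.
The state is a dict: "time_s": time; "qpos": joint angles; "joint_velocities": joint speeds; "effort": joint torques, N m; "tool_pos": TCP position; "tool_rot": TCP orientation; "force": force on the tool from outside, world axes, zero at the start; "wrist_torque": the same for the moment, N m; "grip_width": finger opening in m.
Only numpy, scipy, OpenCV 4.12 (cv2) and the standard library are available. Lean on these libraries where they do the work, as an engineer would, in place of code of your own. Each camera call takes 0.05 s, during which the arm holds its last target. There are 200 camera calls.

## Working session

There is one attempt and no reset: what is moved stays moved. The work goes in short steps, Python scripts to look and compute and a tool call to move; the robot and the scene stay as the last step left them, time stands still between calls to the robot, and variables do not carry over. Pictures are saved under pics/ and viewed, about 8 in all and at most 12, crops included, and the job is handed in when it is done.

Besides the shell and the picture viewer there is one more tool, called after "Call:" as a command line: name --argument value ..., lists and objects as JSON in quotes. servo_tool: Moves the arm, as the interface text tells. Its arguments: {"type":"object","properties":{"plan":{"type":"array"},"force":{"type":"number"}},"required":["plan"]}

```bash
mkdir -p pics
cat > h.py <<'E'
import numpy as np, cv2
from scipy.spatial.transform import Rotation as R
from cell import env
def snap(name,fn,crop=None,scale=1):
    o=env.get_obs(); c=env.read_camera(name); im=c.pop("image"); c['tool_pos']=o['tool_pos']; c['tool_rot']=o['tool_rot']
    np.save('pics/'+fn+'.npy',c,allow_pickle=True); cv2.imwrite('pics/'+fn+'_raw.png',im)
    save(fn,fn,crop,scale)
def save(src,fn,crop=None,scale=1):
    im=cv2.imread('pics/'+src+'_raw.png')
    if crop: x0,y0,x1,y1=crop; im=im[y0:y1,x0:x1]
    cv2.imwrite('pics/'+fn+'.png',cv2.resize(im,None,fx=scale,fy=scale,interpolation=cv2.INTER_CUBIC))
def cam(fn):
    c=np.load('pics/'+fn+'.npy',allow_pickle=True).item()
    K=np.array([[c['fx'],0,c['cx']],[0,c['fy'],c['cy']],[0,0,1]])
    if 'rvec' in c:
        Rm=cv2.Rodrigues(np.array(c['rvec'],float))[0]; t=np.array(c['tvec'],float)
        return K,Rm,t
    T=np.eye(4); T[:3,:3]=R.from_euler('xyz',c['tool_rot'],degrees=True).as_matrix(); T[:3,3]=c['tool_pos']
    W=np.linalg.inv(T@np.array(c['T_tool_cam'])); return K,W[:3,:3],W[:3,3]
def back(fn,uv,z):
    K,Rm,t=cam(fn); d=Rm.T@np.linalg.inv(K)@np.array([*uv,1.]); o=-Rm.T@t
    return o+d*(z-o[2])/d[2]
def proj(fn,p):
    K,Rm,t=cam(fn); q=K@(Rm@np.array(p,float)+t); return q[:2]/q[2]
E
python3 - <<'E'
from h import *
print(env.get_obs())
snap('scene','scene0',None,1.56); snap('top','top0',None,1.56)
for n in('scene0','top0'):
    K,Rm,t=cam(n); print(n,K[0,0],-Rm.T@t, Rm[2])
E
```

```text
{'time_s': 0.0, 'qpos': array([-76.54027693,  18.43818817,  -4.01684649,  83.17634448,
         1.29357115,  78.54057156,  -3.2594224 ]), 'joint_velocities': array([-0.04979057,  0.02946185, -0.01495932, -0.0236701 , -0.04069311,
        0.11770996,  0.03887477]), 'effort': array([ 8.70666304e-05, -4.91297829e+01, -4.03886363e-01, -3.12516582e+01,
       -6.38398854e-02,  4.42670239e-02,  2.04113871e-04]), 'tool_pos': array([0.14227067, 0.63365939, 0.22145893]), 'tool_rot': array([-1.79890067e+02,  4.02429383e-03,  1.67351603e+02]), 'force': array([ 0.31581596, -0.06791711,  0.96039202]), 'wrist_torque': array([0.01904587, 0.01355047, 0.01239694]), 'grip_width': 0.0870490649124071}
scene0 490.30667278471896 [-0.40704745 -0.87031472  1.0175794 ] [ 0.60788597  0.50709754 -0.61100469]
top0 445.5649363780564 [ 0.37798715 -0.0660463   1.24375731] [ 0.14401892  0.00375039 -0.98956783]
```

View pics/scene0.png

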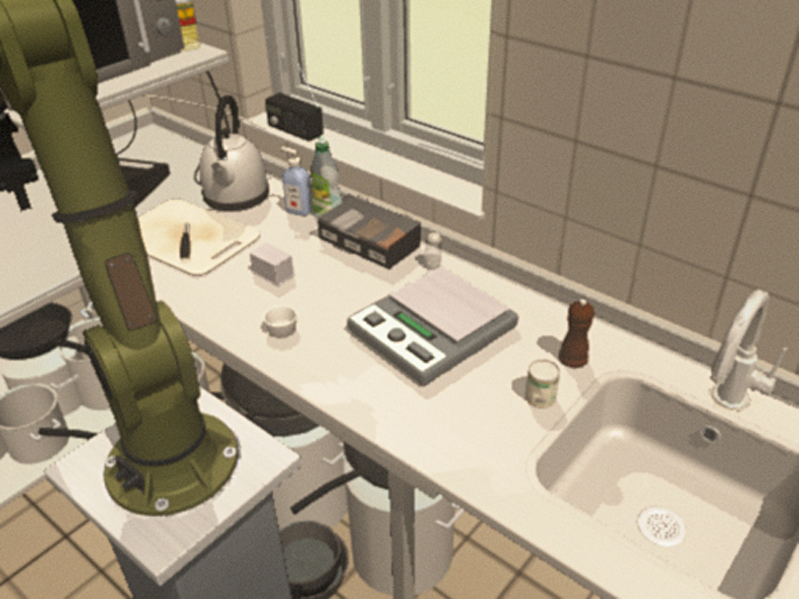

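View pics/top0.png

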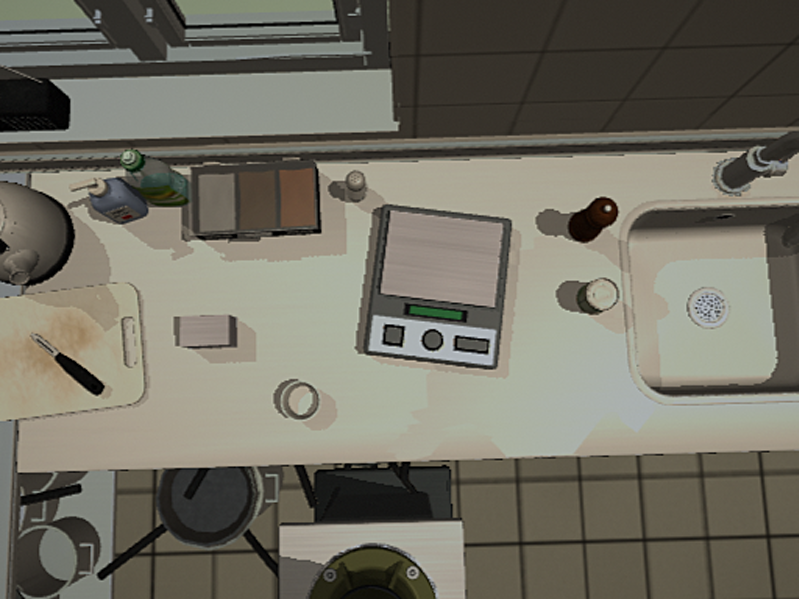

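The top view (799 wide, +x up, +y left) shows the tub at about (205,331), and the keys from left to right: square (394,336), round (432,340), bar (472,345). The ramekin is at (300,399), with the tin and mill to the right. Next, an enlarged crop.

Run:
```python
from h import *
im=cv2.imread('pics/top0_raw.png')
a=cv2.resize(im[125:240,225:335],None,fx=5,fy=5,interpolation=cv2.INTER_CUBIC)
b=cv2.resize(im[190:235,105:160],None,fx=4.2,fy=5,interpolation=cv2.INTER_CUBIC)
b=cv2.resize(im[190:235,105:155],None,fx=5,fy=5,interpolation=cv2.INTER_CUBIC)
o=np.zeros((575,800,3),np.uint8); o[:575,:550]=a; o[:225,550:800]=b; cv2.imwrite('pics/crop1.png',o)
```

```text
(no output)
```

View pics/crop1.png

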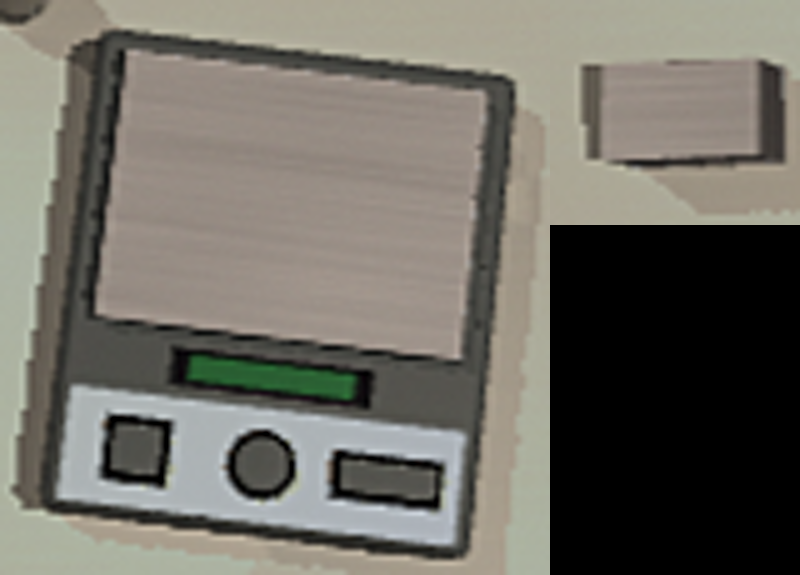

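Run:
```python
from h import *
f=lambda p,o:((p[0]+.5)/5-.5+o[0],(p[1]+.5)/5-.5+o[1])
A=(225,125);B=(105-110,190)
P=lambda p,o,z:back('top0',f(p,o),z)
pl=[P(p,A,.054) for p in[(123,50),(490,90),(462,360),(93,318)]]
n=np.linalg.norm
print('plate',np.mean(pl,0),[n(pl[i]-pl[i-1]) for i in range(4)],[np.degrees(np.arctan2(*(pl[a]-pl[b])[[1,0]])) for a,b in((0,3),(1,2))],np.degrees(np.arctan2(-(pl[0]-pl[1])[0],(pl[0]-pl[1])[1])),np.degrees(np.arctan2(-(pl[3]-pl[2])[0],(pl[3]-pl[2])[1])))
k=[P(p,A,.052) for p in[(138,451),(262,464),(387,480)]]
print('keys',*k,n(k[0]-k[1]),n(k[2]-k[1]), np.degrees(np.arctan2(-(k[0]-k[2])[0],(k[0]-k[2])[1])))
t=[P(p,B,.056) for p in[(600,63),(757,60),(760,155),(602,160)]]
c=np.mean(t,0);print('tub',c,n(c[:2]),[n(t[i]-t[i-1]) for i in range(4)])
for a,b in((0,1),(3,2)): print(np.degrees(np.arctan2(-(t[a]-t[b])[0],(t[a]-t[b])[1])))
print('radial',np.degrees(np.arctan2(c[1],c[0])))
print('scene proj of tub top, keys (x1.56)',[(proj('scene0',p)*1.56).round() for p in [c,*k,np.mean(pl,0)]])
r=back('top0',(300/1.56,399/1.56),.038);print('ramekin',r)
for nme,u,z in(('tin',(602,292),.072),('mill',(606,206),.15),('salt',(357,178),.09)): print(nme,back('top0',(u[0]/1.56,u[1]/1.56),z))
```

```text
plate [ 0.59842245 -0.13655925  0.054     ] [np.float64(0.1491260045214462), np.float64(0.20185611471727655), np.float64(0.1494943339034506), np.float64(0.1995306312159363)] [np.float64(-7.826611609780728), np.float64(-8.71901021187543)] -8.226996595564783 -8.332226262145037
keys [ 0.46674054 -0.04924719  0.052     ] [ 0.45775997 -0.11529169  0.052     ] [ 0.44718909 -0.18162684  0.052     ] 0.06665228293784131 0.06717213198989633 -8.40140892503578
tub [0.48534054 0.27580156 0.056     ] 0.5582310795024622 [np.float64(0.052090850354147254), np.float64(0.08441892113936454), np.float64(0.051016203302495566), np.float64(0.08441153503785469)]
-0.6745171228466236
0.05532094706765215
radial 29.608011080467634
scene proj of tub top, keys (x1.56) [array([269., 253.]), array([373., 316.]), array([395., 331.]), array([418., 348.]), array([447., 300.])]
ramekin [0.3631416  0.11424892 0.038     ]
tin [ 0.52750782 -0.40552513  0.072     ]
mill [ 0.65712471 -0.39943639  0.15      ]
salt [0.73550987 0.00494827 0.09      ]
```

The sizes come out right: plate 0.149 x 0.200 m, key pitch 67 mm, tub 84 x 52 mm. The points also project onto the scene picture correctly. Scale yaw is about -8.3° and the tub's length lies along world y. I'll shut the jaws and move over the keys.

Call:
servo_tool --plan '[[0,[-3.4,-2.35,0],[0,0,0]],[0,[-3.4,-2.35,0],[0,0,0]],[0,[-3.4,-2.35,0],[0,0,0]],[0,[-3.4,-2.35,0],[0,0,0]],[0,[-3.4,-2.35,0],[0,0,0]],[0,[-3.4,-2.35,0],[0,0,0]],[0,[-3.4,-2.35,0],[0,0,0]],[0,[-3.4,-2.35,0],[0,0,0]],[0,[-3.4,-2.35,0],[0,0,0]],[0,[-3.4,-2.35,0],[0,0,0]],[0,[-3.4,-2.35,0],[0,0,0]],[0,[-1.0,-4.0,0],[0,0,0]],[0,[-1.0,-4.0,0],[0,0,0]],[0,[-1.0,-4.0,0],[0,0,0]],[0,[-1.0,-4.0,0],[0,0,0]],[0,[-1.0,-4.0,0],[0,0,0]],[0,[-1.0,-4.0,0],[0,0,0]],[0,[-1.0,-4.0,0],[0,0,0]],[0,[-1.0,-4.0,0],[0,0,0]],[0,[0,0,0],[0,0,-4.4]]]' --force 30

```text
time_s: 1.77
tool_pos: [0.4603, -0.0405, 0.212]
tool_rot: [-179.4, -0.6, 172.3]
force: [-1.1, 0.1, 0.7]
grip_width: 0.0006
```

```bash
cat >> h.py <<'E'
# waypoint helper: total shift in tool axes (cm) and total rotvec (deg) from the present pose
def todo(p,Rt=None,pose=None):
    o=env.get_obs() if pose is None else pose
    Rc=R.from_euler('xyz',o['tool_rot'],degrees=True)
    s=Rc.inv().apply(np.array(p)-o['tool_pos'])*100
    r=(Rc.inv()*Rt).as_rotvec(degrees=True) if Rt is not None else np.zeros(3)
    print('t',round(float(o['time_s']),2),'pos',o['tool_pos'].round(4),'rot',o['tool_rot'].round(2),'F',o['force'].round(1),'q',o['qpos'].round(0),'w',round(float(o['grip_width']),4))
    print('  shift',s.round(2),'|',round(float(np.linalg.norm(s)),2),' turn',r.round(1))
def rot(z,y):  # orientation with tool z and tool y along given world vectors
    z=np.array(z,float);z/=np.linalg.norm(z);y=np.array(y,float);y-=z*(y@z);y/=np.linalg.norm(y)
    return R.from_matrix(np.column_stack([np.cross(y,z),y,z]))
SC=np.radians(-8.3); SX=np.array([np.cos(SC),np.sin(SC),0]); SY=np.array([-np.sin(SC),np.cos(SC),0])
E
python3 - <<'E'
from h import *
todo([.458,-.115,.07],rot([0,0,-1],SY))
snap('wrist','w1',None,1.56)
E
```

```text
t 1.77 pos [ 0.4603 -0.0405  0.212 ] rot [-179.37   -0.6   172.25] F [-1.1  0.1  0.7] q [-32.  -6.  32. 110.   4.  76.  81.] w 0.0006
  shift [-0.92 -7.26 14.27] | 16.04  turn [-0.6 -0.6  0.6]
```

View pics/w1.png

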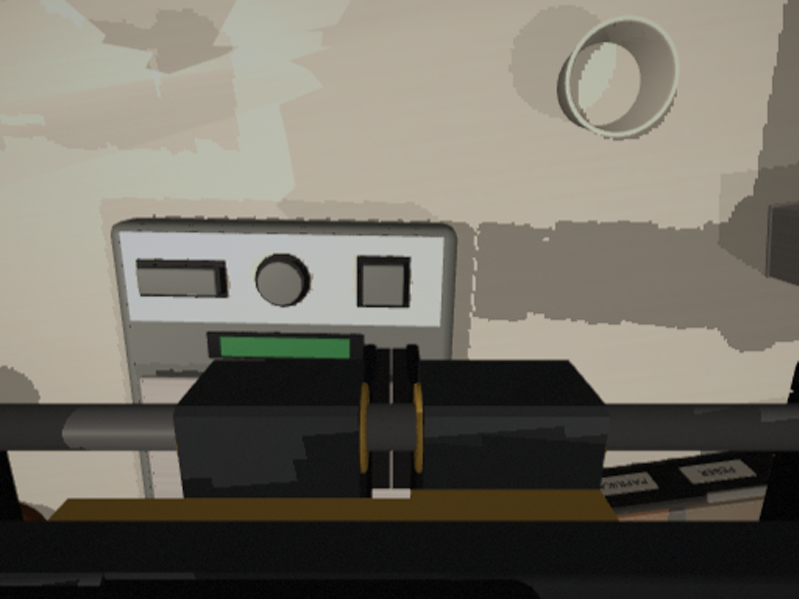

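Run:
```python
from h import *
for n,p in(('sq',[.4667,-.0492,.052]),('ro',[.4578,-.1153,.052]),('bar',[.4472,-.1816,.052]),('plate',[.5984,-.1366,.054])): print(n,(proj('w1',p)*1.56).round(0))
```

```text
sq [383. 283.]
ro [281. 283.]
bar [179. 280.]
plate [289. 473.]
```

The wrist view agrees with the top-view estimates: keys predicted at (383,283), (281,283), (179,280), seen at about (382,281), (282,280), (179,279). I'll go down over the round key.

Call:
servo_tool --plan '[[0,[-0.2,-1.85,2.4],[0,0,0]],[0,[-0.2,-1.85,3.0],[-0.6,-0.6,0]],[0,[-0.2,-1.85,3.4],[0,0,0]],[0,[-0.2,-1.85,3.4],[0,0,0]],[0,[0,0,0.5],[0,0,0]],[0,[0,0,0],[0,0,0]]]'

```text
time_s: 2.32
tool_pos: [0.4606, -0.1082, 0.0814]
tool_rot: [179.5, 0.3, 172.7]
force: [0.1, 1.1, 1.0]
grip_width: 0.0004
```

Run:
```python
from h import *
todo([.458,-.115,.052],rot([0,0,-1],SY))
```

```text
t 2.32 pos [ 0.4606 -0.1082  0.0814] rot [179.54   0.29 172.68] F [0.1 1.1 1. ] q [-27.   4.  39. 118.  -3.  58.  96.] w 0.0004
  shift [ 0.18 -0.73  2.94] | 3.03  turn [0.5 0.3 1. ]
```

Call:
servo_tool --plan '[[0,[0.15,-0.75,0.8],[0.5,0.3,1.0]],[0,[0,0,1.0],[0,0,0]],[0,[0,0,0.6],[0,0,0]],[0,[0,0,0.4],[0,0,0]],[0,[0,0,0.3],[0,0,0]],[0,[0,0,0.3],[0,0,0]],[0,[0,0,0.3],[0,0,0]]]'

```text
time_s: 2.9
tool_pos: [0.4619, -0.1111, 0.0458]
tool_rot: [179.9, 0.2, 172.0]
force: [-12.0, 0.3, 36.5]
grip_width: 0.0007
```

Call:
servo_tool --plan '[[0,[0,0,-1.0],[0,0,0]],[0,[0,0,-1.5],[0,0,0]],[0,[0,2.0,-0.5],[0,0,0]],[0,[0,2.2,0],[0,0,0]],[0,[0,2.0,0],[0,0,0]],[0,[0,0,0],[0,0,0]]]'

```text
time_s: 3.4
tool_pos: [0.4747, -0.0478, 0.0801]
tool_rot: [179.7, 0.7, 171.7]
force: [-0.0, -0.1, 0.5]
grip_width: 0.0004
```

Run:
```python
from h import *
todo([.466,-.0495,.052],rot([0,0,-1],SY))
```

```text
t 3.4 pos [ 0.4747 -0.0478  0.0801] rot [179.74   0.69 171.69] F [-0.  -0.1  0.5] q [-31.   4.  35. 118.  -3.  58.  87.] w 0.0004
  shift [ 0.87 -0.3   2.8 ] | 2.95  turn [ 0.3  0.7 -0. ]
```

Call:
servo_tool --plan '[[0,[0.8,-0.25,0.6],[0.3,0.7,0]],[0,[0.2,-0.1,0.8],[0,0,0]],[0,[0.1,0,0.6],[0,0,0]],[0,[0,0,0.4],[0,0,0]],[0,[0,0,0.3],[0,0,0]],[0,[0,0,0.3],[0,0,0]],[0,[0,0,0.2],[0,0,0]]]'

```text
time_s: 3.98
tool_pos: [0.4629, -0.0507, 0.046]
tool_rot: [179.9, 0.0, 171.6]
force: [-8.2, 1.5, 29.1]
grip_width: 0.0003
```

Both keys bottomed out: TCP z was 0.046, and the force was about 30 N against the 5 N spring. I'll lift.

The tub needs two regrasped quarter turns about world x. In each one the tool goes from pointing 45° towards +y to 45° towards -y.

Call:
servo_tool --plan '[[0,[0,0,-1.0],[0,0,0]],[0,[0,0,-3.0],[0,0,0]],[1,[0,0,-4.1],[0,0,0]],[1,[0,0,-4.1],[0,0,0]],[1,[0,0,-4.1],[0,0,0]],[1,[0,0,0],[0,0,0]]]'

```text
time_s: 4.48
tool_pos: [0.4607, -0.0543, 0.2132]
tool_rot: [-179.7, -0.4, 171.3]
force: [0.9, -0.4, -0.4]
grip_width: 0.0195
```

```bash
cat >> h.py <<'E'
# rows along a straight line with a steady turn, each in the tool axes as they then stand
def rows(p,Rt,n,g):
    o=env.get_obs(); Rc=R.from_euler('xyz',o['tool_rot'],degrees=True); d=(np.array(p)-o['tool_pos'])*100/n
    rv=(Rc.inv()*Rt).as_rotvec()/n; out=[]
    for i in range(n):
        out.append([g,(Rc*R.from_rotvec(rv*i)).inv().apply(d).round(1).tolist(),np.degrees(rv).round(1).tolist()])
    todo(p,Rt); print(str(out).replace('-0.0','0'))
TP=lambda a=0,yaw=0:rot(R.from_euler('z',yaw,degrees=True).apply([0,np.sin(np.radians(a)),-np.cos(np.radians(a))]),R.from_euler('z',yaw,degrees=True).apply([1,0,0]))
E
python3 - <<'E'
from h import *
rows([.485,.177,.207],TP(45),17,1)
E
```

```text
t 4.48 pos [ 0.4607 -0.0543  0.2132] rot [-179.72   -0.35  171.28] F [ 0.9 -0.4 -0.4] q [-33.  -6.  34. 110.   4.  75.  82.] w 0.0195
  shift [ 1.1  23.23  0.51] | 23.26  turn [-32.3  37.   76.6]
[[1, [0.1, 1.4, 0.0], [-1.9, 2.2, 4.5]], [1, [0.2, 1.4, 0.1], [-1.9, 2.2, 4.5]], [1, [0.3, 1.3, 0.1], [-1.9, 2.2, 4.5]], [1, [0.4, 1.3, 0.2], [-1.9, 2.2, 4.5]], [1, [0.5, 1.3, 0.2], [-1.9, 2.2, 4.5]], [1, [0.5, 1.2, 0.3], [-1.9, 2.2, 4.5]], [1, [0.6, 1.2, 0.4], [-1.9, 2.2, 4.5]], [1, [0.7, 1.1, 0.4], [-1.9, 2.2, 4.5]], [1, [0.8, 1.0, 0.5], [-1.9, 2.2, 4.5]], [1, [0.8, 0.9, 0.6], [-1.9, 2.2, 4.5]], [1, [0.9, 0.9, 0.6], [-1.9, 2.2, 4.5]], [1, [0.9, 0.8, 0.7], [-1.9, 2.2, 4.5]], [1, [0.9, 0.7, 0.7], [-1.9, 2.2, 4.5]], [1, [1.0, 0.6, 0.8], [-1.9, 2.2, 4.5]], [1, [1.0, 0.5, 0.8], [-1.9, 2.2, 4.5]], [1, [1.0, 0.4, 0.9], [-1.9, 2.2, 4.5]], [1, [1.0, 0.2, 0.9], [-1.9, 2.2, 4.5]]]
```

Call:
servo_tool --plan '[[1,[0.1,1.4,0],[-1.9,2.2,4.5]],[1,[0.2,1.4,0.1],[-1.9,2.2,4.5]],[1,[0.3,1.3,0.1],[-1.9,2.2,4.5]],[1,[0.4,1.3,0.2],[-1.9,2.2,4.5]],[1,[0.5,1.3,0.2],[-1.9,2.2,4.5]],[1,[0.5,1.2,0.3],[-1.9,2.2,4.5]],[1,[0.6,1.2,0.4],[-1.9,2.2,4.5]],[1,[0.7,1.1,0.4],[-1.9,2.2,4.5]],[1,[0.8,1.0,0.5],[-1.9,2.2,4.5]],[1,[0.8,0.9,0.6],[-1.9,2.2,4.5]],[1,[0.9,0.9,0.6],[-1.9,2.2,4.5]],[1,[0.9,0.8,0.7],[-1.9,2.2,4.5]],[1,[0.9,0.7,0.7],[-1.9,2.2,4.5]],[1,[1.0,0.6,0.8],[-1.9,2.2,4.5]],[1,[1.0,0.5,0.8],[-1.9,2.2,4.5]],[1,[1.0,0.4,0.9],[-1.9,2.2,4.5]],[1,[1.0,0.2,0.9],[-1.9,2.2,4.5]],[1,[0,0,0],[0,0,0]]]'

```text
time_s: 5.98
tool_pos: [0.5003, 0.1764, 0.2106]
tool_rot: [-177.7, -46.3, 83.9]
force: [-0.8, -0.2, -0.2]
grip_width: 0.0872
```

Run:
```python
from h import *
rows([.485,.197,.107],TP(45),5,1)
snap('wrist','w2',None,1.56)
```

```text
t 5.98 pos [0.5003 0.1764 0.2106] rot [-177.73  -46.32   83.87] F [-0.8 -0.2 -0.2] q [-30.   6.  39. 115. -52.  76.  25.] w 0.0872
  shift [-6.19 -1.4   8.58] | 10.67  turn [ 2.1 -1.4 -4.3]
[[1, [-1.2, -0.3, 1.7], [0.4, -0.3, -0.9]], [1, [-1.2, -0.3, 1.7], [0.4, -0.3, -0.9]], [1, [-1.2, -0.3, 1.7], [0.4, -0.3, -0.9]], [1, [-1.2, -0.3, 1.7], [0.4, -0.3, -0.9]], [1, [-1.2, -0.3, 1.7], [0.4, -0.3, -0.9]]]
```

View pics/w2.png

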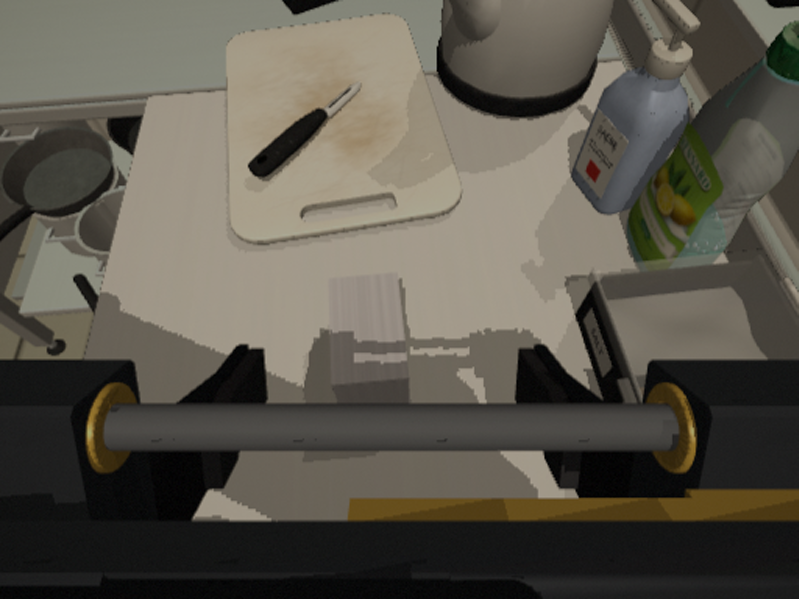

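The tub lies between the jaws. Its top-face corners are at about (330,278), (397,273), (408,381) and (331,388). I'll check those against the estimate.

Run:
```python
from h import *
c=[back('w2',((u+.5)/1.56-.5,(v+.5)/1.56-.5),.056) for u,v in[(330,278),(397,273),(408,381),(331,388)]]
print(np.array(c).round(4),np.mean(c,0).round(4))
for a,b in((0,3),(1,2)): d=c[a]-c[b]; print(np.linalg.norm(d),np.degrees(np.arctan2(d[1],d[0])))
```

```text
[[0.4601 0.3166 0.056 ]
 [0.5104 0.3163 0.056 ]
 [0.5106 0.2306 0.056 ]
 [0.4593 0.2302 0.056 ]] [0.4851 0.2734 0.056 ]
0.0864261647532938 89.47228899416048
0.08570754804657613 90.11223027724262
```

The two views agree within 3 mm, so I'll take the tub centre as (0.485, 0.275). Approaching.

Call:
servo_tool --plan '[[1,[-1.2,-0.3,1.7],[0.4,-0.3,-0.9]],[1,[-1.2,-0.3,1.7],[0.4,-0.3,-0.9]],[1,[-1.2,-0.3,1.7],[0.4,-0.3,-0.9]],[1,[-1.2,-0.3,1.7],[0.4,-0.3,-0.9]],[1,[-1.2,-0.3,1.7],[0.4,-0.3,-0.9]],[1,[0,0,0],[0,0,0]]]'

```text
time_s: 6.53
tool_pos: [0.4909, 0.1895, 0.1077]
tool_rot: [177.8, -44.1, 92.6]
force: [-1.5, -0.1, 0.3]
grip_width: 0.087
```

Run:
```python
from h import *
rows([.485,.281,.0216],TP(45),7,1)
```

```text
t 6.53 pos [0.4909 0.1895 0.1077] rot [177.84 -44.13  92.63] F [-1.5 -0.1  0.3] q [-29.  15.  37. 119. -57.  71.  41.] w 0.087
  shift [ 0.59 -0.64 12.54] | 12.57  turn [0.3 0.8 1.9]
[[1, [0.1, -0.1, 1.8], [0.0, 0.1, 0.3]], [1, [0.1, -0.1, 1.8], [0.0, 0.1, 0.3]], [1, [0.1, -0.1, 1.8], [0.0, 0.1, 0.3]], [1, [0.1, -0.1, 1.8], [0.0, 0.1, 0.3]], [1, [0.1, -0.1, 1.8], [0.0, 0.1, 0.3]], [1, [0.1, -0.1, 1.8], [0.0, 0.1, 0.3]], [1, [0.1, -0.1, 1.8], [0.0, 0.1, 0.3]]]
```

Call:
servo_tool --plan '[[1,[0.1,-0.1,1.8],[0,0.1,0.3]],[1,[0.1,-0.1,1.8],[0,0.1,0.3]],[1,[0.1,-0.1,1.8],[0,0.1,0.3]],[1,[0.1,-0.1,1.8],[0,0.1,0.3]],[1,[0.1,-0.1,1.6],[0,0.1,0.3]],[1,[0,0,1.2],[0,0.1,0]],[1,[0,0,0],[0,0,0]]]'

```text
time_s: 7.12
tool_pos: [0.4962, 0.2605, 0.0436]
tool_rot: [178.1, -44.6, 91.6]
force: [-1.1, -0.1, 0.5]
grip_width: 0.087
```

Run:
```python
from h import *
rows([.485,.281,.0216],TP(45),2,1)
```

```text
t 7.12 pos [0.4962 0.2605 0.0436] rot [178.07 -44.55  91.55] F [-1.1 -0.1  0.5] q [-32.  21.  32. 121. -68.  63.  44.] w 0.087
  shift [-0.06 -1.17  2.99] | 3.21  turn [0.8 0.4 1.1]
[[1, [0, -0.6, 1.5], [0.4, 0.2, 0.6]], [1, [0, -0.6, 1.5], [0.4, 0.2, 0.6]]]
```

Call:
servo_tool --plan '[[1,[0,-0.7,0.8],[0.4,0.2,0.6]],[1,[0,-0.6,1.0],[0.4,0.2,0.5]],[1,[0,-0.2,1.0],[0,0,0]],[1,[0,0,0.5],[0,0,0]],[1,[0,0,0],[0,0,0]]]'

```text
time_s: 7.53
tool_pos: [0.4833, 0.2839, 0.0206]
tool_rot: [179.7, -45.0, 90.1]
force: [-0.2, 0.1, 0.4]
grip_width: 0.087
```

Run:
```python
from h import *
rows([.485,.281,.0216],TP(45),1,1)
```

```text
t 7.53 pos [0.4833 0.2839 0.0206] rot [179.69 -45.03  90.13] F [-0.2  0.1  0.4] q [-33.  23.  30. 122. -71.  61.  46.] w 0.087
  shift [-0.14  0.17 -0.27] | 0.35  turn [ 0.2 -0.   0.1]
[[1, [-0.1, 0.2, -0.3], [0.2, 0, 0.1]]]
```

Call:
servo_tool --plan '[[1,[-0.1,0.2,-0.3],[0,0,0]],[0,[0,0,0],[0,0,0]],[0,[0,0,0],[0,0,0]],[0,[0,0,0],[0,0,0]],[0,[0,0,0],[0,0,0]],[0,[0,0,0],[0,0,0]],[0,[0,0,0],[0,0,0]],[0,[0,0,0],[0,0,0]]]' --force 40

```text
time_s: 8.2
tool_pos: [0.487, 0.2795, 0.0232]
tool_rot: [179.5, -45.0, 90.1]
force: [-1.0, 0.6, -0.6]
grip_width: 0.0516
```

Call:
servo_tool --plan '[[0,[0.7,0,-0.7],[0,0,0]],[0,[1.4,0,-1.4],[0,0,0]],[0,[2.1,0,-2.1],[0,0,0]],[0,[2.1,0,-2.1],[0,0,0]],[0,[2.1,0,-2.1],[0,0,0]],[0,[2.1,0,-2.1],[0,0,0]],[0,[0,0,0],[0,0,0]]]'

```text
time_s: 8.78
tool_pos: [0.4831, 0.2771, 0.1751]
tool_rot: [-179.7, -44.5, 89.4]
force: [1.6, 0.2, -1.0]
grip_width: 0.0517
```

Run:
```python
from h import *
rows([.53,.14,.16],TP(-45),16,0)
```

```text
t 8.78 pos [0.4831 0.2771 0.1751] rot [-179.7   -44.53   89.43] F [ 1.6  0.2 -1. ] q [-38.   6.  35. 118. -54.  66.  23.] w 0.0517
  shift [-10.8    4.78  -8.53] | 14.56  turn [ -0.2 -89.5  -0.4]
[[0, [-0.7, 0.3, -0.5], [0, -5.6, 0]], [0, [-0.7, 0.3, -0.5], [0, -5.6, 0]], [0, [-0.8, 0.3, -0.4], [0, -5.6, 0]], [0, [-0.8, 0.3, -0.3], [0, -5.6, 0]], [0, [-0.8, 0.3, -0.2], [0, -5.6, 0]], [0, [-0.8, 0.3, -0.2], [0, -5.6, 0]], [0, [-0.9, 0.3, -0.1], [0, -5.6, 0]], [0, [-0.9, 0.3, 0.0], [0, -5.6, 0]], [0, [-0.9, 0.3, 0.1], [0, -5.6, 0]], [0, [-0.8, 0.3, 0.2], [0, -5.6, 0]], [0, [-0.8, 0.3, 0.3], [0, -5.6, 0]], [0, [-0.8, 0.3, 0.3], [0, -5.6, 0]], [0, [-0.8, 0.3, 0.4], [0, -5.6, 0]], [0, [-0.7, 0.3, 0.5], [0, -5.6, 0]], [0, [-0.7, 0.3, 0.6], [0, -5.6, 0]], [0, [-0.6, 0.3, 0.6], [0, -5.6, 0]]]
```

Call:
servo_tool --plan '[[0,[-0.7,0.3,-0.5],[0,-5.6,0]],[0,[-0.7,0.3,-0.5],[0,-5.6,0]],[0,[-0.8,0.3,-0.4],[0,-5.6,0]],[0,[-0.8,0.3,-0.3],[0,-5.6,0]],[0,[-0.8,0.3,-0.2],[0,-5.6,0]],[0,[-0.8,0.3,-0.2],[0,-5.6,0]],[0,[-0.9,0.3,-0.1],[0,-5.6,0]],[0,[-0.9,0.3,0],[0,-5.6,0]],[0,[-0.9,0.3,0.1],[0,-5.6,0]],[0,[-0.8,0.3,0.2],[0,-5.6,0]],[0,[-0.8,0.3,0.3],[0,-5.6,0]],[0,[-0.8,0.3,0.3],[0,-5.6,0]],[0,[-0.8,0.3,0.4],[0,-5.6,0]],[0,[-0.7,0.3,0.5],[0,-5.6,0]],[0,[-0.7,0.3,0.6],[0,-5.6,0]],[0,[-0.6,0.3,0.6],[0,-5.6,0]],[0,[0,0,0],[0,0,0]]]'

```text
time_s: 10.2
tool_pos: [0.5272, 0.1284, 0.1674]
tool_rot: [179.8, 48.9, 88.7]
force: [-1.3, 1.8, -3.1]
grip_width: 0.0514
```

Run:
```python
from h import *
rows([.53,.14,.10],TP(-45),4,0)
snap('scene','s2',(140,90,360,255),3.6)
```

```text
t 10.2 pos [0.5272 0.1284 0.1674] rot [179.82  48.87  88.72] F [-1.3  1.8 -3.1] q [-62.  31.  30.  92.  24.  90. -40.] w 0.0514
  shift [5.85 0.24 3.56] | 6.85  turn [-0.8  3.9 -0.9]
[[0, [1.5, 0.1, 0.9], [-0.2, 1.0, -0.2]], [0, [1.4, 0.1, 0.9], [-0.2, 1.0, -0.2]], [0, [1.4, 0.1, 0.9], [-0.2, 1.0, -0.2]], [0, [1.4, 0.1, 1.0], [-0.2, 1.0, -0.2]]]
```

View pics/s2.png

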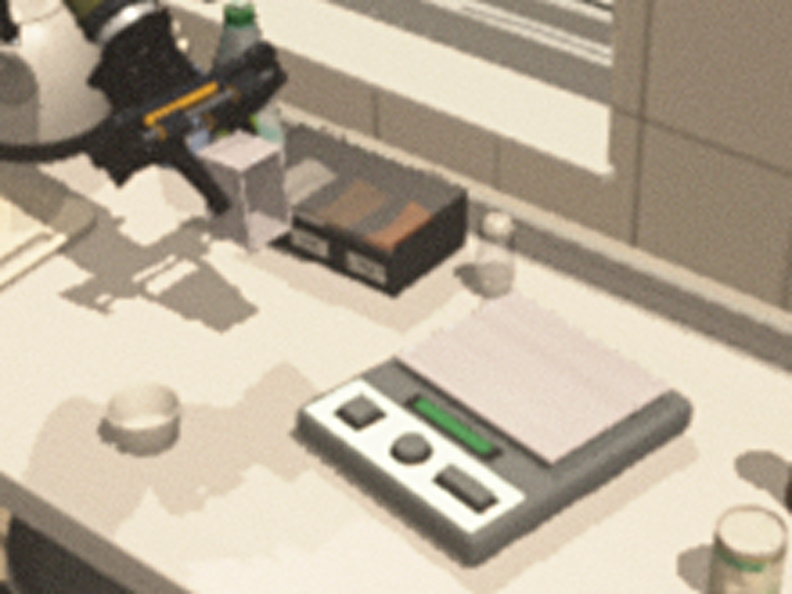

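The tub is held on end with its opening towards -y. I'll level it and lower it. Contact is expected at TCP z ≈ 0.038.

Call:
servo_tool --plan '[[0,[1.0,0.1,0.6],[-0.2,1.0,-0.3]],[0,[1.8,0.1,1.2],[-0.2,1.0,-0.3]],[0,[1.8,0,1.4],[-0.2,1.0,-0.3]],[0,[1.6,0,1.4],[-0.2,0.9,0]],[0,[1.0,0,1.0],[0,0,0]],[0,[0.7,0,0.7],[0,0,0]],[0,[0,0,0],[0,0,0]]]'

```text
time_s: 10.83
tool_pos: [0.5324, 0.1392, 0.0696]
tool_rot: [179.1, 43.0, 88.8]
force: [-1.4, 0.4, -2.8]
grip_width: 0.0514
```

Run:
```python
from h import *
rows([.53,.135,.042],TP(-45),3,0)
```

```text
t 10.83 pos [0.5324 0.1392 0.0696] rot [179.07  42.99  88.84] F [-1.4  0.4 -2.8] q [-60.  35.  28.  96.  20.  79. -42.] w 0.0514
  shift [ 1.57 -0.27  2.3 ] | 2.8  turn [ 0.1 -2.  -0.9]
[[0, [0.5, -0.1, 0.8], [0.0, -0.7, -0.3]], [0, [0.5, -0.1, 0.8], [0.0, -0.7, -0.3]], [0, [0.5, -0.1, 0.8], [0.0, -0.7, -0.3]]]
```

Call:
servo_tool --plan '[[0,[0.6,-0.1,0.7],[0,-0.7,-0.3]],[0,[0.6,0,0.7],[0,-0.6,-0.3]],[0,[0.5,0,0.5],[0,-0.4,-0.2]],[0,[0.2,0,0.2],[0,0,0]],[0,[0,0,0],[0,0,0]]]'

```text
time_s: 11.25
tool_pos: [0.5333, 0.1391, 0.0411]
tool_rot: [179.6, 44.7, 89.8]
force: [0.0, -0.4, -2.1]
grip_width: 0.0519
```

Run:
```python
from h import *
rows([.53,.135,.0385],TP(-45),1,0)
```

```text
t 11.25 pos [0.5333 0.1391 0.0411] rot [179.61  44.68  89.79] F [ 0.  -0.4 -2.1] q [-60.  38.  27.  95.  20.  77. -43.] w 0.0519
  shift [-0.11 -0.34  0.47] | 0.59  turn [ 0.2 -0.3 -0.2]
[[0, [-0.1, -0.3, 0.5], [0.2, -0.3, -0.2]]]
```

Call:
servo_tool --plan '[[0,[0.15,0,0.15],[0.2,-0.3,-0.2]],[0,[0.1,0,0.1],[0,0,0]],[0,[0.1,0,0.1],[0,0,0]],[0,[0,0,0],[0,0,0]]]'

```text
time_s: 11.58
tool_pos: [0.5337, 0.1397, 0.0383]
tool_rot: [180.0, 45.2, 90.1]
force: [-0.9, 0.0, -3.1]
grip_width: 0.0521
```

Call:
servo_tool --plan '[[0,[0.1,0,0.1],[0,-0.2,0]],[0,[0.1,0,0.1],[0,0,0]],[0,[0.1,0,0.1],[0,0,0]]]'

```text
time_s: 11.83
tool_pos: [0.5341, 0.1397, 0.0379]
tool_rot: [179.9, 45.6, 89.9]
force: [-3.0, 2.3, 7.5]
grip_width: 0.0519
```

Contact came at the expected height. I'll open and back away along the tool axis.

Call:
servo_tool --plan '[[1,[0,0,0],[0,0,0]],[1,[0,0,0],[0,0,0]],[1,[0,0,0],[0,0,0]],[1,[0,0,0],[0,0,0]],[1,[0,0,0],[0,0,0]],[1,[0,0,-1.0],[0,0,0]],[1,[0,0,-2.5],[0,0,0]],[1,[0,0,-3.5],[0,0,0]],[1,[0,0,-4.0],[0,0,0]],[1,[0,0,-4.0],[0,0,0]],[1,[0,0,0],[0,0,0]]]'

```text
time_s: 12.75
tool_pos: [0.5332, 0.2487, 0.1482]
tool_rot: [-179.9, 45.8, 89.7]
force: [0.4, 0.8, 0.6]
grip_width: 0.087
```

Run:
```python
from h import *
rows([.533,.10,.25],TP(0),10,1)
snap('wrist','w3',None,1.56)
```

```text
t 12.75 pos [0.5332 0.2487 0.1482] rot [-179.91   45.82   89.74] F [0.4 0.8 0.6] q [-64.  39.  27.  80.  18.  95. -42.] w 0.087
  shift [-17.67   0.05   3.57] | 18.02  turn [-0.2 45.8 -0.3]
[[1, [-1.8, 0.0, 0.4], [0, 4.6, 0]], [1, [-1.8, 0.0, 0.2], [0, 4.6, 0]], [1, [-1.8, 0.0, 0.1], [0, 4.6, 0]], [1, [-1.8, 0.0, -0.1], [0, 4.6, 0]], [1, [-1.8, 0.0, -0.2], [0, 4.6, 0]], [1, [-1.8, 0.0, -0.4], [0, 4.6, 0]], [1, [-1.7, 0.0, -0.5], [0, 4.6, 0]], [1, [-1.7, 0, -0.6], [0, 4.6, 0]], [1, [-1.6, 0, -0.8], [0, 4.6, 0]], [1, [-1.6, 0, -0.9], [0, 4.6, 0]]]
```

View pics/w3.png

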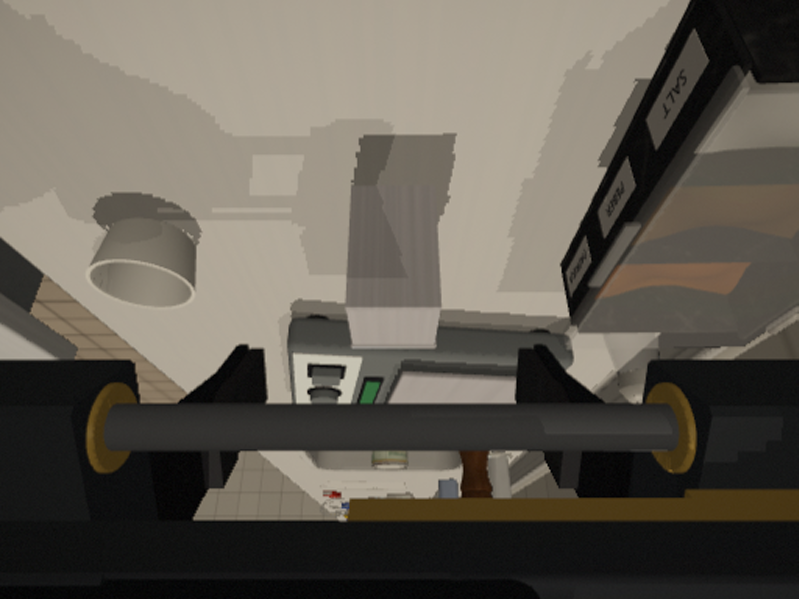

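The tub stands on its end with its closed floor towards the camera. The upper end-face corners are at about (346,306), (441,306), (436,348) and (351,346).

Run:
```python
from h import *
c=[back('w3',((u+.5)/1.56-.5,(v+.5)/1.56-.5),.084) for u,v in[(346,306),(441,306),(436,348),(351,346)]]
print(np.array(c).round(4),np.mean(c,0).round(4), np.degrees(np.arctan2(*(c[1]-c[0])[[1,0]])))
```

```text
[[0.5074 0.171  0.084 ]
 [0.5587 0.1708 0.084 ]
 [0.5604 0.1108 0.084 ]
 [0.5059 0.1144 0.084 ]] [0.5331 0.1418 0.084 ] -0.23535056481695313
```

Call:
servo_tool --plan '[[1,[-1.8,0,0.4],[0,4.6,0]],[1,[-1.8,0,0.2],[0,4.6,0]],[1,[-1.8,0,0.1],[0,4.6,0]],[1,[-1.8,0,-0.1],[0,4.6,0]],[1,[-1.8,0,-0.2],[0,4.6,0]],[1,[-1.8,0,-0.4],[0,4.6,0]],[1,[-1.7,0,-0.5],[0,4.6,0]],[1,[-1.7,0,-0.6],[0,4.6,0]],[1,[-1.6,0,-0.8],[0,4.6,0]],[1,[-1.6,0,-0.9],[0,4.6,0]]]'

```text
time_s: 13.63
tool_pos: [0.5268, 0.0958, 0.2372]
tool_rot: [-179.0, -1.2, 90.5]
force: [0.7, 0.2, -0.3]
grip_width: 0.087
```

Run:
```python
from h import *
rows([.533,.045,.145],TP(45),9,1)
```

```text
t 13.63 pos [0.5268 0.0958 0.2372] rot [-179.02   -1.16   90.52] F [ 0.7  0.2 -0.3] q [-43.   5.  33.  99.  -4.  78.  -9.] w 0.087
  shift [-5.27  0.73  9.11] | 10.55  turn [-1.1 43.8  0.1]
[[1, [-0.6, 0.1, 1.0], [-0.1, 4.9, 0.0]], [1, [-0.7, 0.1, 1.0], [-0.1, 4.9, 0.0]], [1, [-0.7, 0.1, 0.9], [-0.1, 4.9, 0.0]], [1, [-0.8, 0.1, 0.8], [-0.1, 4.9, 0.0]], [1, [-0.9, 0.1, 0.8], [-0.1, 4.9, 0.0]], [1, [-1.0, 0.1, 0.7], [-0.1, 4.9, 0.0]], [1, [-1.0, 0.1, 0.6], [-0.1, 4.9, 0.0]], [1, [-1.1, 0.1, 0.5], [-0.1, 4.9, 0.0]], [1, [-1.1, 0.1, 0.4], [-0.1, 4.9, 0.0]]]
```

Call:
servo_tool --plan '[[1,[-0.6,0.1,1.0],[-0.1,4.9,0]],[1,[-0.7,0.1,1.0],[-0.1,4.9,0]],[1,[-0.7,0.1,0.9],[-0.1,4.9,0]],[1,[-0.8,0.1,0.8],[-0.1,4.9,0]],[1,[-0.9,0.1,0.8],[-0.1,4.9,0]],[1,[-1.0,0.1,0.7],[-0.1,4.9,0]],[1,[-1.0,0.1,0.6],[-0.1,4.9,0]],[1,[-1.1,0.1,0.5],[-0.1,4.9,0]],[1,[-1.1,0.1,0.4],[-0.1,4.9,0]],[1,[0,0,0],[0,0,0]]]'

```text
time_s: 14.47
tool_pos: [0.5353, 0.0278, 0.1436]
tool_rot: [178.9, -47.8, 89.3]
force: [-1.1, 0.2, -0.7]
grip_width: 0.0872
```

Run:
```python
from h import *
rows([.533,.1494,.0356],TP(45),8,1)
```

```text
t 14.47 pos [0.5353 0.0278 0.1436] rot [178.85 -47.76  89.27] F [-1.1  0.2 -0.7] q [-11.  24.  40. 107. -56.  89.  48.] w 0.0872
  shift [ 0.18 -0.71 16.25] | 16.27  turn [ 1.7 -2.8 -0.5]
[[1, [0.0, -0.1, 2.0], [0.2, -0.3, -0.1]], [1, [0.0, -0.1, 2.0], [0.2, -0.3, -0.1]], [1, [0.0, -0.1, 2.0], [0.2, -0.3, -0.1]], [1, [0.1, -0.1, 2.0], [0.2, -0.3, -0.1]], [1, [0.1, -0.1, 2.0], [0.2, -0.3, -0.1]], [1, [0.1, -0.1, 2.0], [0.2, -0.3, -0.1]], [1, [0.1, 0, 2.0], [0.2, -0.3, -0.1]], [1, [0.1, 0, 2.0], [0.2, -0.3, -0.1]]]
```

Call:
servo_tool --plan '[[1,[0,-0.1,1.8],[0.2,-0.5,-0.1]],[1,[0,-0.1,2.0],[0.2,-0.5,-0.1]],[1,[0,-0.1,2.0],[0.2,-0.5,-0.1]],[1,[0.1,-0.1,2.0],[0.2,-0.5,-0.1]],[1,[0.1,-0.1,2.0],[0.2,-0.3,-0.1]],[1,[0.1,-0.1,1.5],[0.2,-0.3,0]],[1,[0,0,0],[0,0,0]]]'

```text
time_s: 15.05
tool_pos: [0.529, 0.111, 0.0639]
tool_rot: [-179.8, -44.4, 89.0]
force: [-0.6, 1.4, 0.7]
grip_width: 0.087
```

Run:
```python
from h import *
rows([.533,.1494,.0356],TP(45),4,1)
```

```text
t 15.05 pos [0.529  0.111  0.0639] rot [-179.8   -44.41   89.  ] F [-0.6  1.4  0.7] q [-18.  26.  36. 113. -60.  76.  48.] w 0.087
  shift [0.77 0.35 4.72] | 4.79  turn [ 0.5  0.6 -0.7]
[[1, [0.2, 0.1, 1.2], [0.1, 0.1, -0.2]], [1, [0.2, 0.1, 1.2], [0.1, 0.1, -0.2]], [1, [0.2, 0.1, 1.2], [0.1, 0.1, -0.2]], [1, [0.2, 0.1, 1.2], [0.1, 0.1, -0.2]]]
```

Call:
servo_tool --plan '[[1,[0.4,0.2,0.9],[0.1,0.2,-0.3]],[1,[0.2,0.1,1.2],[0.1,0.2,-0.3]],[1,[0.2,0.1,1.2],[0.1,0.2,-0.2]],[1,[0.1,0,1.2],[0.1,0,0]],[1,[0,0,0.4],[0,0,0]],[1,[0,0,0],[0,0,0]]]'

```text
time_s: 15.55
tool_pos: [0.5352, 0.1557, 0.0363]
tool_rot: [179.4, -45.0, 90.6]
force: [0.0, 0.8, 0.4]
grip_width: 0.0873
```

Run:
```python
from h import *
rows([.533,.1494,.0356],TP(45),1,1)
```

```text
t 15.55 pos [0.5352 0.1557 0.0363] rot [179.38 -45.    90.56] F [0.  0.8 0.4] q [-20.  28.  33. 114. -64.  73.  49.] w 0.0873
  shift [-0.49 -0.22 -0.4 ] | 0.67  turn [ 0.2 -0.   0.4]
[[1, [-0.5, -0.2, -0.4], [0.2, 0, 0.4]]]
```

Call:
servo_tool --plan '[[1,[-0.5,-0.2,-0.4],[0.2,0,0.4]],[0,[0,0,0],[0,0,0]],[0,[0,0,0],[0,0,0]],[0,[0,0,0],[0,0,0]],[0,[0,0,0],[0,0,0]],[0,[0,0,0],[0,0,0]],[0,[0,0,0],[0,0,0]],[0,[0,0,0],[0,0,0]]]' --force 40

```text
time_s: 16.22
tool_pos: [0.5341, 0.1454, 0.0356]
tool_rot: [180.0, -44.9, 89.7]
force: [-0.8, -0.0, -1.0]
grip_width: 0.0513
```

Call:
servo_tool --plan '[[0,[0.7,0,-0.7],[0,0,0]],[0,[1.4,0,-1.4],[0,0,0]],[0,[2.1,0,-2.1],[0,0,0]],[0,[2.1,0,-2.1],[0,0,0]],[0,[2.1,0,-2.1],[0,0,0]],[0,[2.1,0,-2.1],[0,0,0]],[0,[2.1,0,-2.1],[0,0,0]],[0,[0,0,0],[0,0,0]]]'

```text
time_s: 16.88
tool_pos: [0.5308, 0.1445, 0.22]
tool_rot: [-179.2, -44.5, 89.0]
force: [1.0, -0.0, -1.9]
grip_width: 0.0517
```

Run:
```python
from h import *
rows([.57,-.05,.26],TP(-45,-8.3),20,0)
```

```text
t 16.88 pos [0.5308 0.1445 0.22  ] rot [-179.2   -44.51   89.04] F [ 1.  -0.  -1.9] q [-25.  12.  39. 107. -51.  82.  29.] w 0.0517
  shift [-11.02   4.01 -16.5 ] | 20.24  turn [ -0.6 -89.3   8.8]
[[0, [-0.6, 0.2, -0.8], [0, -4.5, 0.4]], [0, [-0.6, 0.2, -0.8], [0, -4.5, 0.4]], [0, [-0.7, 0.2, -0.7], [0, -4.5, 0.4]], [0, [-0.7, 0.2, -0.7], [0, -4.5, 0.4]], [0, [-0.8, 0.2, -0.6], [0, -4.5, 0.4]], [0, [-0.8, 0.2, -0.6], [0, -4.5, 0.4]], [0, [-0.9, 0.2, -0.5], [0, -4.5, 0.4]], [0, [-0.9, 0.2, -0.4], [0, -4.5, 0.4]], [0, [-0.9, 0.2, -0.4], [0, -4.5, 0.4]], [0, [-0.9, 0.3, -0.3], [0, -4.5, 0.4]], [0, [-1.0, 0.3, -0.2], [0, -4.5, 0.4]], [0, [-1.0, 0.3, -0.1], [0, -4.5, 0.4]], [0, [-1.0, 0.3, -0.1], [0, -4.5, 0.4]], [0, [-1.0, 0.3, 0.0], [0, -4.5, 0.4]], [0, [-1.0, 0.3, 0.1], [0, -4.5, 0.4]], [0, [-1.0, 0.3, 0.2], [0, -4.5, 0.4]], [0, [-0.9, 0.3, 0.2], [0, -4.5, 0.4]], [0, [-0.9, 0.3, 0.3], [0, -4.5, 0.4]], [0, [-0.9, 0.3, 0.4], [0, -4.5, 0.4]], [0, [-0.8, 0.3, 0.5], [0, -4.5, 0.4]]]
```

Call:
servo_tool --plan '[[0,[-0.6,0.2,-0.8],[0,-4.5,0.4]],[0,[-0.6,0.2,-0.8],[0,-4.5,0.4]],[0,[-0.7,0.2,-0.7],[0,-4.5,0.4]],[0,[-0.7,0.2,-0.7],[0,-4.5,0.4]],[0,[-0.8,0.2,-0.6],[0,-4.5,0.4]],[0,[-0.8,0.2,-0.6],[0,-4.5,0.4]],[0,[-0.9,0.2,-0.5],[0,-4.5,0.4]],[0,[-0.9,0.2,-0.4],[0,-4.5,0.4]],[0,[-0.9,0.2,-0.4],[0,-4.5,0.4]],[0,[-0.9,0.3,-0.3],[0,-4.5,0.4]],[0,[-1.0,0.3,-0.2],[0,-4.5,0.4]],[0,[-1.0,0.3,-0.1],[0,-4.5,0.4]],[0,[-1.0,0.3,-0.1],[0,-4.5,0.4]],[0,[-1.0,0.3,0],[0,-4.5,0.4]],[0,[-1.0,0.3,0.1],[0,-4.5,0.4]],[0,[-1.0,0.3,0.2],[0,-4.5,0.4]],[0,[-0.9,0.3,0.2],[0,-4.5,0.4]],[0,[-0.9,0.3,0.3],[0,-4.5,0.4]],[0,[-0.9,0.3,0.4],[0,-4.5,0.4]],[0,[-0.8,0.3,0.5],[0,-4.5,0.4]]]'

```text
time_s: 18.55
tool_pos: [0.5611, -0.0629, 0.2726]
tool_rot: [-179.5, 49.2, 81.7]
force: [-0.9, 0.5, -2.3]
grip_width: 0.0518
```

Run:
```python
from h import *
P=np.array([.5984,-.1366,0])-.0064*SY
print(P)
rows(P+[0,0,.13],TP(-45,-8.3),8,0)
```

```text
[ 0.59747612 -0.14293297  0.        ]
t 18.55 pos [ 0.5611 -0.0629  0.2726] rot [-179.53   49.25   81.69] F [-0.9  0.5 -2.3] q [-51.  23.  38.  91.  31.  91. -27.] w 0.0518
  shift [ 5.98  4.88 14.87] | 16.75  turn [-0.5  4.2 -0. ]
[[0, [0.7, 0.6, 1.9], [-0.1, 0.5, 0]], [0, [0.7, 0.6, 1.9], [-0.1, 0.5, 0]], [0, [0.7, 0.6, 1.9], [-0.1, 0.5, 0]], [0, [0.7, 0.6, 1.9], [-0.1, 0.5, 0]], [0, [0.7, 0.6, 1.9], [-0.1, 0.5, 0]], [0, [0.7, 0.6, 1.9], [-0.1, 0.5, 0]], [0, [0.6, 0.6, 1.9], [-0.1, 0.5, 0]], [0, [0.6, 0.6, 1.9], [-0.1, 0.5, 0]]]
```

Call:
servo_tool --plan '[[0,[0.7,0.6,1.7],[-0.1,0.5,0]],[0,[0.7,0.6,1.9],[-0.1,0.5,0]],[0,[0.7,0.6,1.9],[-0.1,0.5,0]],[0,[0.7,0.6,1.9],[-0.1,0.5,0]],[0,[0.7,0.6,1.9],[-0.1,0.5,0]],[0,[0.7,0.6,1.9],[-0.1,0.5,0]],[0,[0.6,0.6,1.9],[-0.1,0.3,0]],[0,[0.6,0.6,1.5],[-0.1,0.3,0]],[0,[0,0,0],[0,0,0]]]'

```text
time_s: 19.3
tool_pos: [0.5945, -0.1351, 0.119]
tool_rot: [-179.5, 45.2, 82.5]
force: [-1.4, 0.5, -1.5]
grip_width: 0.0518
```

Run:
```python
from h import *
P=np.array([.5984,-.1366,0])-.0064*SY
rows(P+[0,0,.09],TP(-45,-8.3),4,0)
snap('scene','s3',(140,90,360,255),3.6)
```

```text
t 19.3 pos [ 0.5945 -0.1351  0.119 ] rot [-179.49   45.19   82.5 ] F [-1.4  0.5 -1.5] q [-42.  32.  37.  97.  26.  72. -27.] w 0.0518
  shift [1.53 0.42 2.56] | 3.02  turn [0.1 0.2 0.6]
[[0, [0.4, 0.1, 0.6], [0.0, 0.0, 0.1]], [0, [0.4, 0.1, 0.6], [0.0, 0.0, 0.1]], [0, [0.4, 0.1, 0.6], [0.0, 0.0, 0.1]], [0, [0.4, 0.1, 0.6], [0.0, 0.0, 0.1]]]
```

View pics/s3.png

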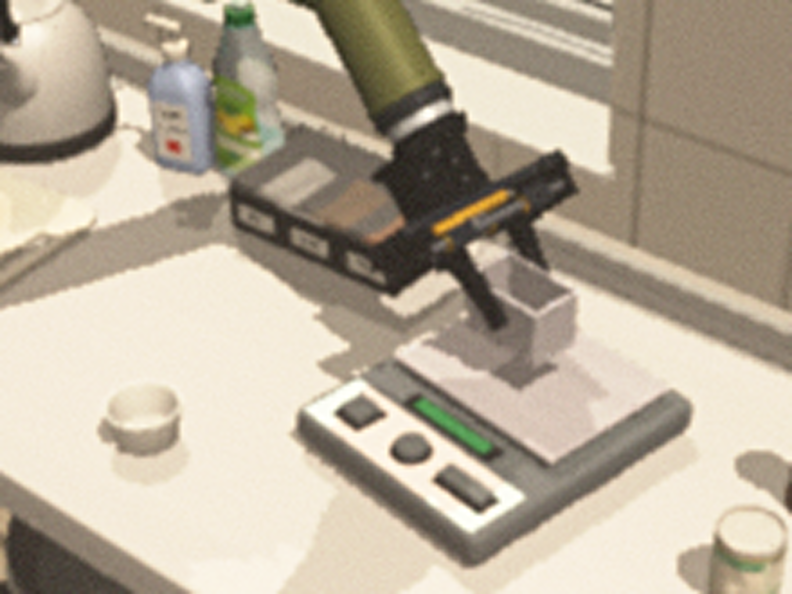

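The tub is upright over the plate with its opening up. I'll lower it slowly. Contact is expected at TCP z ≈ 0.080.

Call:
servo_tool --plan '[[0,[0.5,0.2,0.6],[0,0.1,0.3]],[0,[0.4,0.1,0.7],[0,0,0.2]],[0,[0.4,0.1,0.6],[0,0,0]],[0,[0.1,0,0.4],[0,0,0]],[0,[0,0,0],[0,0,0]]]'

```text
time_s: 19.77
tool_pos: [0.5993, -0.138, 0.0935]
tool_rot: [179.7, 44.9, 81.7]
force: [-0.5, 0.1, -1.5]
grip_width: 0.0518
```

Run:
```python
from h import *
P=np.array([.5984,-.1366,0])-.0064*SY
rows(P+[0,0,.083],TP(-45,-8.3),2,0)
```

```text
t 19.77 pos [ 0.5993 -0.138   0.0935] rot [179.69  44.87  81.71] F [-0.5  0.1 -1.5] q [-41.  34.  36.  98.  25.  69. -28.] w 0.0518
  shift [ 0.38 -0.11  1.11] | 1.17  turn [ 0.3 -0.1  0. ]
[[0, [0.2, -0.1, 0.6], [0.2, -0.1, 0.0]], [0, [0.2, -0.1, 0.6], [0.2, -0.1, 0.0]]]
```

Call:
servo_tool --plan '[[0,[0.2,0,0.5],[0.2,0,0]],[0,[0.2,-0.1,0.4],[0.1,-0.1,0]],[0,[0.1,0,0.2],[0,0,0]],[0,[0.1,0,0.1],[0,0,0]]]'

```text
time_s: 20.1
tool_pos: [0.5984, -0.1415, 0.0813]
tool_rot: [179.9, 45.0, 81.7]
force: [-2.5, 5.3, 10.0]
grip_width: 0.0516
```

Contact. I'll pause, open and back out.

Call:
servo_tool --plan '[[0,[0,0,0],[0,0,0]],[1,[0,0,0],[0,0,0]],[1,[0,0,0],[0,0,0]],[1,[0,0,0],[0,0,0]],[1,[0,0,0],[0,0,0]],[1,[0,0,0],[0,0,0]],[1,[0,0,-1.0],[0,0,0]],[1,[0,0,-2.5],[0,0,0]],[1,[0,0,-3.5],[0,0,0]],[1,[0,0,-4.0],[0,0,0]],[1,[0,0,-4.0],[0,0,0]],[1,[0,0,-2.0],[0,0,0]]]'

```text
time_s: 21.1
tool_pos: [0.6123, -0.0232, 0.2068]
tool_rot: [-179.6, 45.4, 81.4]
force: [0.8, 0.4, -0.1]
grip_width: 0.0871
```

Run:
```python
from h import *
rows([.46,-.02,.23],rot([0,0,-1],SX),10,0)
snap('wrist','w4',None,1.56)
```

```text
t 21.1 pos [ 0.6123 -0.0232  0.2068] rot [-179.6    45.42   81.43] F [ 0.8  0.4 -0.1] q [-47.  32.  35.  85.  24.  87. -27.] w 0.0871
  shift [ -3.02 -15.11  -0.13] | 15.41  turn [-0.5 45.4 -0.4]
[[0, [-0.3, -1.5, 0], [0, 4.5, 0]], [0, [-0.3, -1.5, 0], [0, 4.5, 0]], [0, [-0.3, -1.5, -0.1], [0, 4.5, 0]], [0, [-0.3, -1.5, -0.1], [0, 4.5, 0]], [0, [-0.3, -1.5, -0.1], [0, 4.5, 0]], [0, [-0.3, -1.5, -0.1], [0, 4.5, 0]], [0, [-0.3, -1.5, -0.2], [0, 4.5, 0]], [0, [-0.2, -1.5, -0.2], [0, 4.5, 0]], [0, [-0.2, -1.5, -0.2], [0, 4.5, 0]], [0, [-0.2, -1.5, -0.2], [0, 4.5, 0]]]
```

View pics/w4.png

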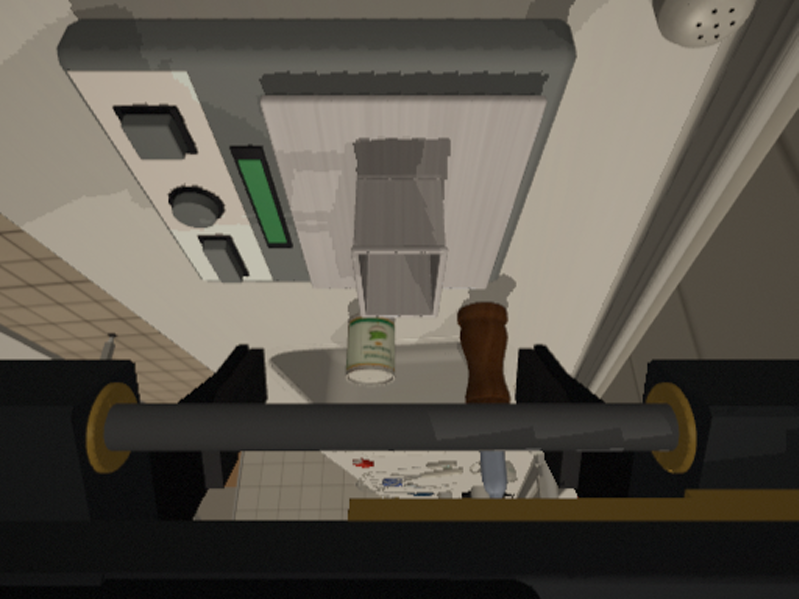

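The tub stands upright on the plate, roughly central, with everything else in place. Next is the bar key, with the jaws shut and aligned to the scale's y.

Run:
```python
from h import *
rows([.447,-.181,.20],rot([0,0,-1],SY),16,0)
c=[back('w4',((u+.5)/1.56-.5,(v+.5)/1.56-.5),.11) for u,v in[(355,249),(447,249),(438,316),(363,313)]]
print(np.array(c).round(4),np.mean(c,0).round(4), np.degrees(np.arctan2(*(c[1]-c[0])[[1,0]])))
```

```text
t 21.15 pos [ 0.614  -0.0204  0.2084] rot [-179.83   45.28   81.48] F [1.6 2.1 1.6] q [-47.  32.  35.  85.  24.  87. -27.] w 0.0867
  shift [-12.32 -14.1   13.67] | 23.18  turn [-35.6  35.2 -85.1]
[[0, [-0.8, -0.9, 0.9], [-2.2, 2.2, -5.3]], [0, [-0.7, -1.0, 0.8], [-2.2, 2.2, -5.3]], [0, [-0.6, -1.1, 0.7], [-2.2, 2.2, -5.3]], [0, [-0.6, -1.2, 0.7], [-2.2, 2.2, -5.3]], [0, [-0.5, -1.2, 0.6], [-2.2, 2.2, -5.3]], [0, [-0.4, -1.3, 0.5], [-2.2, 2.2, -5.3]], [0, [-0.3, -1.3, 0.5], [-2.2, 2.2, -5.3]], [0, [-0.2, -1.4, 0.4], [-2.2, 2.2, -5.3]], [0, [-0.1, -1.4, 0.3], [-2.2, 2.2, -5.3]], [0, [0.1, -1.4, 0.3], [-2.2, 2.2, -5.3]], [0, [0.2, -1.4, 0.2], [-2.2, 2.2, -5.3]], [0, [0.3, -1.4, 0.2], [-2.2, 2.2, -5.3]], [0, [0.4, -1.4, 0.1], [-2.2, 2.2, -5.3]], [0, [0.5, -1.3, 0.1], [-2.2, 2.2, -5.3]], [0, [0.7, -1.3, 0.1], [-2.2, 2.2, -5.3]], [0, [0.8, -1.2, 0.1], [-2.2, 2.2, -5.3]]]
[[ 0.5803 -0.0897  0.11  ]
 [ 0.6311 -0.0972  0.11  ]
 [ 0.6199 -0.1814  0.11  ]
 [ 0.5686 -0.1691  0.11  ]] [ 0.6    -0.1343  0.11  ] -8.43990876993504
```

The tub centre measures (0.600, -0.134) against a plate centre of (0.598, -0.137).

Call:
servo_tool --plan '[[0,[-0.8,-0.9,0.9],[-2.2,2.2,-5.3]],[0,[-0.7,-1.0,0.8],[-2.2,2.2,-5.3]],[0,[-0.6,-1.1,0.7],[-2.2,2.2,-5.3]],[0,[-0.6,-1.2,0.7],[-2.2,2.2,-5.3]],[0,[-0.5,-1.2,0.6],[-2.2,2.2,-5.3]],[0,[-0.4,-1.3,0.5],[-2.2,2.2,-5.3]],[0,[-0.3,-1.3,0.5],[-2.2,2.2,-5.3]],[0,[-0.2,-1.4,0.4],[-2.2,2.2,-5.3]],[0,[-0.1,-1.4,0.3],[-2.2,2.2,-5.3]],[0,[0.1,-1.4,0.3],[-2.2,2.2,-5.3]],[0,[0.2,-1.4,0.2],[-2.2,2.2,-5.3]],[0,[0.3,-1.4,0.2],[-2.2,2.2,-5.3]],[0,[0.4,-1.4,0.1],[-2.2,2.2,-5.3]],[0,[0.5,-1.3,0.1],[-2.2,2.2,-5.3]],[0,[0.7,-1.3,0.1],[-2.2,2.2,-5.3]],[0,[0.8,-1.2,0.1],[-2.2,2.2,-5.3]],[0,[0,0,0],[0,0,0]]]'

```text
time_s: 22.57
tool_pos: [0.4462, -0.187, 0.2008]
tool_rot: [178.3, -0.8, 175.9]
force: [0.4, -0.5, 0.8]
grip_width: 0.0006
```

Run:
```python
from h import *
rows([.4475,-.181,.085],rot([0,0,-1],SY),5,0)
```

```text
t 22.57 pos [ 0.4462 -0.187   0.2008] rot [178.33  -0.82 175.92] F [ 0.4 -0.5  0.8] q [-34.  -3.  54. 108.   1.  75. 106.] w 0.0006
  shift [-0.25  0.27 11.59] | 11.6  turn [ 1.6 -0.9  4.2]
[[0, [-0.1, 0.1, 2.3], [0.3, -0.2, 0.8]], [0, [0, 0.1, 2.3], [0.3, -0.2, 0.8]], [0, [0, 0.1, 2.3], [0.3, -0.2, 0.8]], [0, [0, 0.1, 2.3], [0.3, -0.2, 0.8]], [0, [0, 0.1, 2.3], [0.3, -0.2, 0.8]]]
```

Call:
servo_tool --plan '[[0,[-0.1,0.1,2.3],[0.3,-0.2,0.8]],[0,[0,0.1,2.3],[0.3,-0.2,0.8]],[0,[0,0.1,2.3],[0.3,-0.2,0.8]],[0,[0,0.1,2.3],[0.3,-0.2,0.8]],[0,[0,0.1,1.8],[0.3,-0.2,0.8]],[0,[0,0,0],[0,0,0]]]'

```text
time_s: 23.07
tool_pos: [0.4491, -0.179, 0.0887]
tool_rot: [179.9, 0.6, 170.7]
force: [-0.5, 0.4, 0.2]
grip_width: 0.0005
```

Run:
```python
from h import *
rows([.4475,-.1815,.052],rot([0,0,-1],SY),3,0)
```

```text
t 23.07 pos [ 0.4491 -0.179   0.0887] rot [179.92   0.56 170.72] F [-0.5  0.4  0.2] q [-33.   5.  54. 117.  -5.  59. 105.] w 0.0005
  shift [ 0.15 -0.27  3.66] | 3.68  turn [ 0.1  0.6 -1. ]
[[0, [0.1, -0.1, 1.2], [0.0, 0.2, -0.3]], [0, [0.0, -0.1, 1.2], [0.0, 0.2, -0.3]], [0, [0.0, -0.1, 1.2], [0.0, 0.2, -0.3]]]
```

Call:
servo_tool --plan '[[0,[0.1,-0.1,1.0],[0,0.3,-0.4]],[0,[0.1,-0.1,1.0],[0,0.2,-0.3]],[0,[0,-0.1,1.0],[0,0,-0.3]],[0,[0,0,0.5],[0,0,0]],[0,[0,0,0.4],[0,0,0]],[0,[0,0,0.3],[0,0,0]],[0,[0,0,0.2],[0,0,0]],[0,[0,0,0.1],[0,0,0]]]'

```text
time_s: 23.73
tool_pos: [0.4491, -0.1791, 0.0463]
tool_rot: [179.8, 0.1, 171.7]
force: [-5.3, 1.5, 15.9]
grip_width: 0.0003
```

Call:
servo_tool --plan '[[0,[0,0,0.2],[0,0,0]],[0,[0,0,0.25],[0,0,0]]]'

```text
time_s: 23.9
tool_pos: [0.4492, -0.1791, 0.046]
tool_rot: [179.5, -0.1, 171.6]
force: [-11.5, 3.5, 31.7]
grip_width: 0.0002
```

Call:
servo_tool --plan '[[0,[0,0,-1.0],[0,0,0]],[0,[0,0,-3.0],[0,0,0]],[0,[0,0,-4.0],[0,0,0]],[0,[0,0,-4.0],[0,0,0]],[0,[0,0,-4.0],[0,0,0]],[0,[0.5,4.0,0],[0,0,0]],[0,[0.5,4.0,0],[0,0,0]],[0,[0.5,4.0,0],[0,0,0]],[0,[0.5,4.0,0],[0,0,0]],[0,[0.5,4.0,0],[0,0,0]],[0,[0,4.0,0],[0,0,0]],[0,[0,4.0,0],[0,0,0]],[0,[0,4.0,0],[0,0,0]],[0,[0,4.0,0],[0,0,0]],[0,[0,0,0],[0,0,0]]]'

```text
time_s: 25.15
tool_pos: [0.4885, 0.1902, 0.2308]
tool_rot: [178.4, 1.4, 170.4]
force: [-0.0, 0.2, -0.3]
grip_width: 0.0001
```

Run:
```python
from h import *
snap('top','top9',None,1.56)
K,Rm,t=cam('top9'); a=cv2.imread('pics/top0_raw.png');b=cv2.imread('pics/top9_raw.png')
o=np.hstack([cv2.resize(b[90:245,150:400],None,fx=3.2,fy=3.2,interpolation=cv2.INTER_CUBIC)]); cv2.imwrite('pics/fin.png',o)
todo([.5,0,.2])
```

```text
t 25.2 pos [0.4886 0.186  0.2308] rot [178.54   1.41 170.24] F [-0.  -0.7 -0.4] q [-52.   0.  29. 103.  -1.  75.  57.] w 0.0006
  shift [ -4.2  -18.21   2.72] | 18.89  turn [0. 0. 0.]
```

View pics/fin.png

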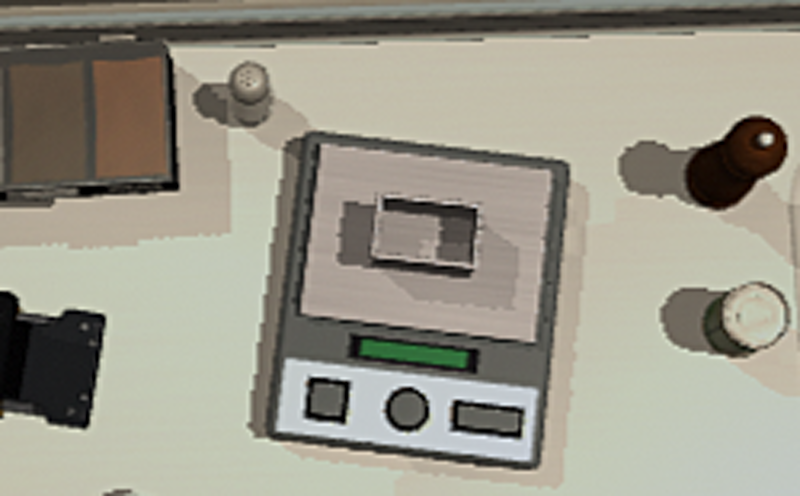

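From above, the tub is upright and open, with its rim centre at crop pixel (426,233). The mill, tin and salt are unmoved, and the robot is clear. One last number check, then I hand it in.

Run:
```python
from h import *
print(back('top9',((426.5)/3.2-.5+150,(233.5)/3.2-.5+90),.11))
print(env.sign_off(), env.get_obs()['time_s'])
```

```text
[ 0.59538657 -0.13308684  0.11      ]
the job is handed in; nothing more can be done
the job is handed in; nothing more can be done
```

The job is done and handed in at about 25 s of the 72 s allowed. No verdict was reported, so this rests on my own checks.

- **Keys before the tub:** With the plate empty I pressed the round key, then the square key. Both stopped at a tip height of 46 mm, with about 29–36 N against the 5 N spring, so they were fully down.
- **Tub:** I turned it the right way up in two regrasped quarter turns and lowered it onto the plate, with about 10 N at contact. It is released and standing upright, aligned with the scale.
- **Zero key:** I then pressed the bar key fully down in the same way (46 mm, 32 N).

**Last checks:** The final top view puts the tub centre at (0.595, -0.133), about 5 mm from the plate centre at (0.598, -0.137). The wrist camera had it about 3 mm off. That picture shows the mill, tin and salt in place and the arm clear of everything. The ramekin was mostly outside that crop; the last clear view of it, in place, was just before the tub was set down. I never saw any text on the display, so the key presses are confirmed only by force and height.

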